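# Fit the new fuse into the plate test rig's spring clips

### The job

Take the good fuse (the one with the green band) from the blue rack and snap it fully down into both copper spring clips of the fuse holder, then slide it along in the clips until its end has pushed the red switch plunger right in. Press gently, do not force the fuse, let go of it, and leave the two spent fuses with red bands and the other things on the bench where they are.

Things in the scene. Friction and masses are not known exactly. Their poses are not given: they have to be found in the camera images.
- fuse: good cartridge fuse: rigid cylinder 140 mm long, 27 mm thick, white ceramic middle (68 mm) with a green band, a 36 mm steel ferrule at each end, 0.10 to 0.21 kg. Origin at its centre; x along its axis (ends alike, roll unimportant). It lies in one of the rack's three places, axis 31.5 mm above the table
- spent_a: a spent fuse of the same size with a red band, in another place of the rack; origin at its centre, x along its axis
- spent_b: the other spent fuse with a red band, in the third place of the rack; origin at its centre, x along its axis
- rack: blue rack fixed to the table, 150 (x) by 235 mm (y), origin at the centre of its underside. Three places side by side along y, 70 mm apart; a fuse lies along x in cradles at x = -50 and +50 mm (14 mm wide, tops 27 mm up), with room for fingers between them down to the 6 mm base plate
- holder: fuse holder fixed to the table: grey base 270 (x) by 90 (y) by 30 mm with yellow edge strips; origin at the centre of its underside, x along the fuse's axis towards the switch. A black deck 240 by 70 mm on it was set on screws 0 to 20 mm above its lowest level and locked. This pose and the points below do NOT include that setting: find the seat by feel. Deck top at lowest: 40 mm above the origin
- clip_a (a point): seated fuse axis in the clip at holder x = -46 mm, for the deck's lowest level: 70 mm above the holder's underside, 30 mm above the deck (true seat 0 to 20 mm higher). The clip is a copper C, mouth up, 16 mm wide along x; lips reach 49 mm above the deck, about 37 mm apart at the top. 76 mm are free between the clips for fingers
- clip_b (a point): the same point of the clip at holder x = +46 mm. A level fuse pressed straight down meets both necks 16 to 19 mm above its seat, takes about 5 to 9 N in all to pass, then drops onto rigid saddles where force rises steeply. Never press or push with more than 20 N: it breaks. Seated, it slides along x against roughly 2 to 6 N and stays where left
- switch_zero (a point): the red plunger's free tip for the deck's lowest level and the switch nearest the clips: holder x = 58 mm. The white switch block behind it (24 x 34 x 46 mm, green spot on top) was clamped 0 to 14 mm further along +x, not included here: feel for it. Lower the fuse with its centre at holder x between -19 and -15 mm, clear of the plunger
- plunger (a joint): the red plunger's travel in m: 0 when out, 0.005 when pressed right in against its rigid stop (it moves along the holder's +x). Its spring is weak, 0.6 N at first and 1.6 N at the stop; the clips' friction keeps the fuse there. The switch makes contact at 0.0035
- amber_bottle: small amber bottle, 32 mm in diameter, 70 mm tall, a bystander; origin at the centre of its underside
- dropper: small white dropper bottle with blue cap, 30 mm in diameter, 72 mm tall, a bystander; origin at the centre of its underside
- screwdriver: blue-handled screwdriver, 170 mm long, lying flat, a bystander
- loupe: black eyepiece ring, 40 mm in diameter, 28 mm tall, a bystander; origin at the centre of its underside
- fuse_end_a (a point): point on the fuse's axis 65 mm from its centre towards its own -x end
- fuse_end_b (a point): point on the fuse's axis 65 mm from its centre towards its own +x end
- jaw_al (a joint): outward spread in rad of the sprung jaw on the holder's +y side of clip_a: about 0 (-0.02 to 0.02) when empty or closed over a seated fuse, up to about 0.09 while a fuse is in the neck
- jaw_ar (a joint): outward spread in rad of the sprung jaw on the holder's -y side of clip_a: about 0 (-0.02 to 0.02) when empty or closed over a seated fuse, up to about 0.09 while a fuse is in the neck
- jaw_bl (a joint): outward spread in rad of the sprung jaw on the holder's +y side of clip_b: about 0 (-0.02 to 0.02) when empty or closed over a seated fuse, up to about 0.09 while a fuse is in the neck
- jaw_br (a joint): outward spread in rad of the sprung jaw on the holder's -y side of clip_b: about 0 (-0.02 to 0.02) when empty or closed over a seated fuse, up to about 0.09 while a fuse is in the neck
Things that resemble listed ones, but are neither listed nor needed, are in the scene too. What is shaped like the fuse but brown or yellow is not meant.

How it is judged:
By the outcome, as a careful person would: the job done as asked, in the order asked, and still so for the second after the job is handed in, with the robot touching nothing.
It also fails if it takes over 45 s, if anything falls off the work surface, if the arm or the gripper's body presses on something with over 40 N, if the wrist force passes 120 N, or if a joint passes its speed limit or range.

### The arm

A 6-joint arm with a two-finger parallel gripper is mounted at the origin on the work surface. World frame = base frame: x ahead of the robot, y to its left, z up, the work surface at z = 0. Lengths are in m, angles in rad, forces in N, time in s.
With the tool pointing down it reaches from about 0.375 to 0.975 m from the base axis. Payload 3.8 kg.
Tool frame: the origin (TCP) lies midway between the tips of the shut fingers; the grasp point (between the pads) lies 19 mm behind it; z points along the fingers, y is the line along which they close (so a half turn about z gives the same grasp; the last joint's range is limited). The gripper opens to 88 mm and grips with 3 to 60 N. Pads are 18 mm wide; open, the fingers measure 123 mm over their backs; the gripper's body (75 mm by 187 mm) begins 45 mm behind the grasp point.
Start: joints at [-1.327, 0.264, 1.604, -0, 1.274, -0.037], TCP at [0.187, -0.649, 0.239] pointing down, gripper open.
Joint ranges: [-2.63, 2.63], [-0.94, 2.18], [0.31, 2.57], [-1.31, 4.45], [0, 2.66], [-2.55, 2.55]. Speed limits (rad/s): [2.57, 2.57, 3.14, 3.14, 3.14, 3.14].

### API

Orientations are given as a rotation vector (axis times angle).
In Python, from cell import manip, inverse_kinematics, cams, order gives the robot as it stands. Calls block until the motion is done:
- manip.move_pose(position, orientation): joint-space move of the TCP to a pose.
- manip.move_linear(position, rate=0.15, rot=None): straight line of the TCP; rot=None keeps the orientation; rate is the mean speed in m/s.
- manip.set_joints(angles): joint-space move.
- manip.set_gripper(opening, force=None): finger opening in m; force is the grip in N (None keeps the last); returns when the fingers have stopped.
- manip.dwell(seconds).
- inverse_kinematics(position, orientation): joint angles nearest the present ones, or None.
- manip.state(): the state.
- cams.capture(name): name is "scene" or "top"; returns a dict with "image" (420x560x3 uint8, blue, green, red), "z_map" (420x560 float32, m along the optical axis (not along the pixel's ray), 0 where there is no reading), "intrinsics" (3x3 intrinsics, pixels), "position" and "orientation" of the camera in the world. Camera axes: x right, y down, z forward; pixel columns grow to the right and rows downward; lengths in m; the calibration is good to about 2 mm. A picture is of the moment at which its call begins.
A pose or a line that the arm cannot do raises manip.IKError and nothing moves.
- order.close_job(): hands the job in; it is judged then, once.
The state is a dict: "clock": time; "joint_pos": joint angles; "joint_velocities": joint speeds; "tau": joint torques, N m; "tool_pos": TCP position; "tcp_rot": TCP orientation; "contact_force": force on the tool from outside, world axes, zero at the start; "moment": the same for the moment, N m; "gripper_width": finger opening in m; "grasp_force": force on a finger pad.
Only numpy, scipy, OpenCV 4.12 (cv2) and the standard library are available. Lean on these libraries where they do the work, as an engineer would, in place of code of your own. Each camera call takes 0.05 s, during which the arm holds its last target. There are 200 camera calls.

## Working session

There is one attempt and no reset: what is moved stays moved. The work goes in short steps, each a Python script; the robot and the scene stay as the last script left them, time stands still between calls to the robot, and variables do not carry over. Pictures are saved under pics/ and viewed, at most 10 in all, crops included, and the job is handed in when it is done.

```bash
ls; mkdir -p pics; python3 - <<'E'
from cell import manip,cams
import cv2,numpy as np
for n in("scene","top"):
    c=cams.capture(n); cv2.imwrite(f"pics/{n}0.png",c["image"]); np.savez(f"{n}0.npz",**c)
    print(n,c["position"],c["orientation"],c["intrinsics"].tolist(),(c["z_map"]>0).mean())
s=manip.state();print(s)
E
```

```text
pics
scene [ 1.21581591 -0.6335826   0.89980103] [-2.10349229 -0.99600434  0.46758199] [[467.321082675526, 0.0, 278.8290821017673], [0.0, 467.321082675526, 211.96470230555974], [0.0, 0.0, 1.0]] 0.9962840136054422
top [ 0.25187829 -0.02168905  1.13035143] [-2.16010038  2.1090361  -0.23255443] [[450.43270345171584, 0.0, 284.1753439970061], [0.0, 450.43270345171584, 213.70443403167656], [0.0, 0.0, 1.0]] 0.9961352040816327
{'clock': 0.1, 'joint_pos': array([-1.32686470e+00,  2.64683451e-01,  1.60520570e+00, -1.92401371e-05,
        1.27372357e+00, -3.68924676e-02]), 'joint_velocities': array([ 0.00100074, -0.00221805, -0.00284543,  0.00091776,  0.00158631,
       -0.00083658]), 'tau': array([ 2.93547755e-04, -5.03619075e+01, -3.58071184e+01,  7.31658563e-02,
        2.33845494e-02, -5.89570232e-05]), 'tool_pos': array([ 0.18691797, -0.64794167,  0.23752586]), 'tcp_rot': array([-3.10868554e+00, -4.39397255e-01,  3.56399649e-04]), 'contact_force': array([-0.14245307, -0.86832352,  0.65485698]), 'moment': array([-0.01427107, -0.02967652, -0.00802773]), 'grasp_force': 0.0, 'gripper_width': 0.08809919027556129}
```

View pics/scene0.png

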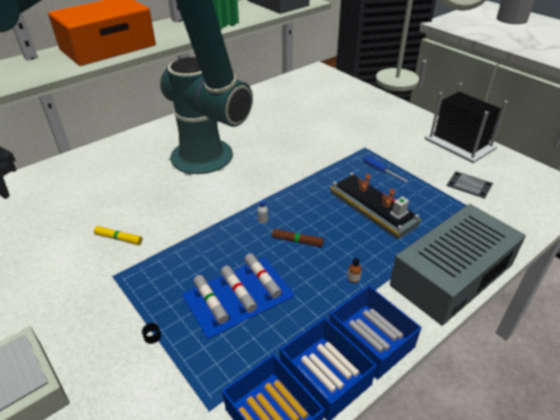

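View pics/top0.png

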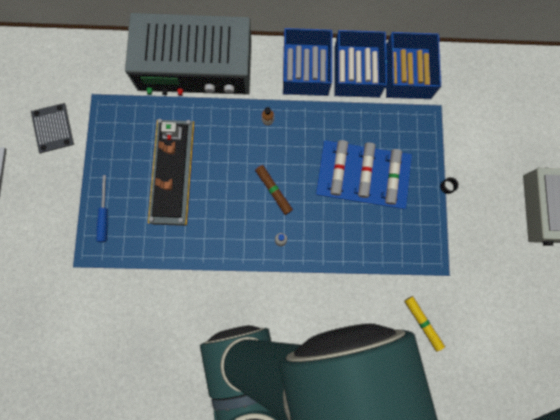

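Good fuse (green band) is at top px (393,176), the right-hand place in the rack. The holder is near (170,172), with the switch at its upper end (169,128), so holder +x is about world +x. Next I'll build height maps.

```bash
cat > h.py <<'E'
import numpy as np,cv2
from scipy.spatial.transform import Rotation as R
def load(n): return dict(np.load(n+".npz"))
def cloud(c):
    z=c["z_map"];v,u=np.indices(z.shape);K=c["intrinsics"]
    p=np.dstack([(u-K[0,2])/K[0,0]*z,(v-K[1,2])/K[1,1]*z,z])
    return p@R.from_rotvec(c["orientation"]).as_matrix().T+c["position"]
def ray(c,uv,h):
    uv=np.atleast_2d(uv).astype(float);K=c["intrinsics"]
    d=np.c_[(uv-[K[0,2],K[1,2]])/K[0,0],np.ones(len(uv))]@R.from_rotvec(c["orientation"]).as_matrix().T
    return c["position"]+d*((h-c["position"][2])/d[:,2])[:,None]
E
python3 - <<'E'
from h import *
for n in("top","scene"):
    c=load(n+"0");P=cloud(c);hsv=cv2.cvtColor(c["image"],cv2.COLOR_BGR2HSV)
    X,Y,Z=P[...,0],P[...,1],P[...,2]
    mat=(X>.3)&(X<.9)&(abs(Y)<.5)
    print(n,"table z",np.median(Z[mat&(Z<.012)]))
    bh=(hsv[...,0]>40)&(hsv[...,0]<80)&(hsv[...,1]>110)&(hsv[...,2]>50)&(Z>.02)&(Z<.15)&mat
    k,l,s,ce=cv2.connectedComponentsWithStats(bh.astype(np.uint8))
    for i in range(1,k):
        if s[i,4]>5: print(" green",s[i,4],ce[i],np.median(P[l==i],0).round(4))
    m=(Z>.012)&(Z<.16)&mat
    k,l,s,ce=cv2.connectedComponentsWithStats(m.astype(np.uint8))
    for i in range(1,k):
        if s[i,4]>30:
            q=P[l==i]; r=cv2.minAreaRect(q[:,:2].astype(np.float32))
            print(" blob",s[i,4],ce[i].round(),"rect",np.round(r[0],4),np.round(r[1],3),round(r[2],1),"zmax",q[:,2].max().round(3))
c=load("top0");im=c["image"]
a=cv2.resize(im[105:235,135:205],None,fx=4.5,fy=4.5,interpolation=cv2.INTER_CUBIC)
b=cv2.resize(im[105:235,310:420],None,fx=4.5,fy=4.5,interpolation=cv2.INTER_CUBIC)
cv2.imwrite("pics/crop.png",np.hstack([a,b])[:600,:800]);print(a.shape)
E
```

```text
top table z 0.0004224366482691311
 green 28 [153.60714286  77.5       ] [0.7859 0.2814 0.0888]
 green 8 [167.5    78.625] [0.7857 0.2477 0.0868]
 green 6 [173.66666667  78.83333333] [0.7856 0.2327 0.0866]
 green 30 [148.9         89.66666667] [0.7822 0.3075 0.0307]
 green 9 [168. 126.] [0.6588 0.237  0.0917]
 green 24 [392.875 175.125] [ 0.5672 -0.3216  0.0418]
 green 42 [273.16666667 188.61904762] [ 0.5273 -0.0211  0.0251]
 blob 7302 [189.  62.] rect [0.836  0.1981] [0.128 0.3  ] 0.0 zmax 0.117
 blob 1225 [308.  76.] rect [ 0.8466 -0.1016] [0.107 0.125] 0.0 zmax 0.08
 blob 3080 [390.  77.] rect [ 0.8466 -0.3115] [0.107 0.266] 0.0 zmax 0.082
 blob 154 [298.  65.] rect [ 0.8618 -0.0796] [0.075 0.014] 0.6 zmax 0.047
 blob 138 [315.  66.] rect [ 0.8618 -0.1232] [0.074 0.011] 0.6 zmax 0.05
 blob 140 [351.  66.] rect [ 0.8622 -0.2183] [0.075 0.012] 0.3 zmax 0.049
 blob 156 [368.  67.] rect [ 0.8625 -0.2628] [0.014 0.075] 89.4 zmax 0.048
 blob 151 [404.  68.] rect [ 0.8621 -0.3589] [0.014 0.076] 89.1 zmax 0.048
 blob 174 [268. 116.] rect [ 0.7174 -0.0032] [0.027 0.032] 16.1 zmax 0.074
 blo
[... 1306 characters left out ...]
] 16.8 zmax 0.073
 blob 676 [237. 289.] rect [ 0.5809 -0.2556] [0.043 0.145] 81.8 zmax 0.049
 blob 716 [210. 300.] rect [ 0.5668 -0.325 ] [0.042 0.141] 82.0 zmax 0.05
 blob 6322 [317. 349.] rect [ 0.8469 -0.2391] [0.106 0.407] 0.0 zmax 0.08
 blob 395 [365. 332.] rect [ 0.8619 -0.1109] [0.075 0.038] 0.5 zmax 0.047
 blob 232 [150. 331.] rect [ 0.5531 -0.4736] [0.04  0.039] 9.7 zmax 0.032
 blob 485 [318. 369.] rect [ 0.8623 -0.2512] [0.036 0.076] 89.3 zmax 0.048
 blob 551 [282. 397.] rect [ 0.8625 -0.3469] [0.075 0.037] 0.3 zmax 0.047
 blob 245 [268. 407.] rect [ 0.8596 -0.3795] [0.014 0.068] 89.7 zmax 0.033
 blob 218 [257. 408.] rect [ 0.8547 -0.4019] [0.06  0.014] 0.8 zmax 0.048
(585, 315, 3)
```

View pics/crop.png

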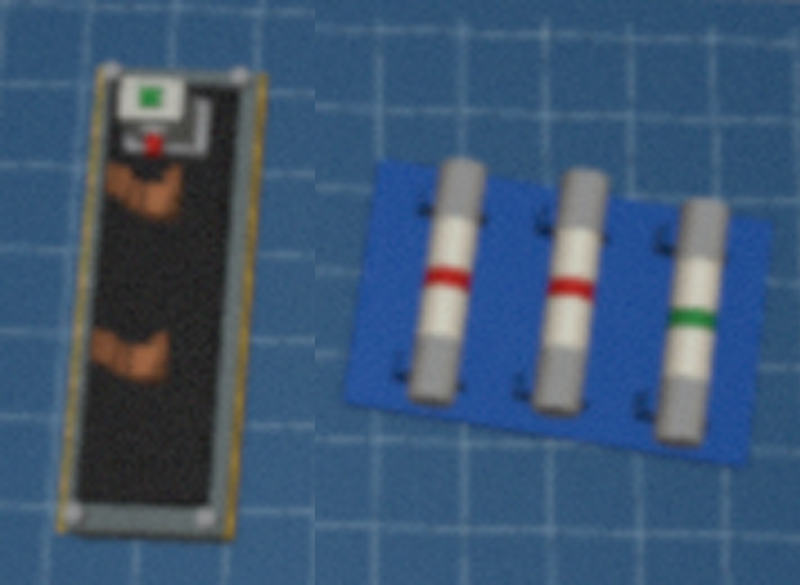

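The crop shows the three fuses with the green-banded one on the right, and the holder upright with copper clips at about crop (143,190) and (130,355). The red plunger is at (153,145). Now the axes, precisely.

```bash
python3 - <<'E'
from h import *
from scipy import ndimage as nd
for n in("top","scene"):
    c=load(n+"0");P=cloud(c);hsv=cv2.cvtColor(c["image"],cv2.COLOR_BGR2HSV);H,S,V=[hsv[...,i].astype(int) for i in range(3)]
    X,Y,Z=P[...,0],P[...,1],P[...,2]
    print(n)
    # fuses
    m=(Z>.028)&(Z<.055)&(X>.45)&(X<.7)&(Y<-.12)&(Y>-.40)&(S<100)
    k,l,s,ce=cv2.connectedComponentsWithStats(m.astype(np.uint8))
    for i in range(1,k):
        if s[i,4]>150:
            q=P[l==i];q=q[q[:,2]>.036];mu=q.mean(0);d=np.linalg.svd(q[:,:2]-mu[:2],full_matrices=0)[2][0];d*=np.sign(d[0]);t=(q[:,:2]-mu[:2])@d
            mid=mu[:2]+d*(t.max()+t.min())/2
            print(" fuse ctr",mid.round(4),"len",np.ptp(t).round(3),"yaw",np.degrees(np.arctan2(d[1],d[0])).round(2),"ztop",np.percentile(q[:,2],95).round(4))
    box=(X>.41)&(X<.72)&(Y>.17)&(Y<.31)
    for nm,m in(("yellow",(H>15)&(H<35)&(S>90)&(V>60)&(Z<.045)&(Z>.005)),):
        m=m&box;k,l,s,ce=cv2.connectedComponentsWithStats(m.astype(np.uint8))
        for i in range(1,k):
            if s[i,4]>25:
                q=P[l==i];zz=np.median(q[:,2]);mu=q.mean(0);d=np.linalg.svd(q[:,:2]-mu[:2],full_matrices=0)[2][0];d*=np.sign(d[0]);t=(q[:,:2]-mu[:2])@d
                print(" ",nm,s[i,4],(mu[:2]+d*(t.max()+t.min())/2).round(4),np.ptp(t).round(3),np.degrees(np.arctan2(d[1],d[0])).round(2),"z",zz.round(4))
    dk=box&(V<60)&(Z>.033)&(Z<.068);q=P[dk];print(" deck z",np.percentile(q[:,2],[10,25,50,75,90]).round(4))
    r=cv2.minAreaRect(q[:,:2].astype(np.float32));print("  deck rect",r)
    co=box&((H<15)|(H>175))&(S>90)&(Z>.06)
    k,l,s,ce=cv2.connectedComponentsWithStats(co.astype(np.uint8))
    for i in range(1,k):
        if s[i,4]>5:
            q=P[l==i];t=q[q[:,2]>q[:,2].max()-.006]
            print(" copper/red",s[i,4],ce[i].round(1),"top",q[:,2].max().round(4),t.min(0).round(4),t.max(0).round(4), "mean",t.mean(0).round(4))
    w=box&(Z>.085)&(S<60)&(V>110);q=P[w]
    if len(q):print(" switch",len(q),q.min(0).round(4),q.max(0).round(4))
E
```

```text
top
 fuse ctr [ 0.6233 -0.1922] len 0.067 yaw -6.89 ztop 0.047
 fuse ctr [ 0.6188 -0.2619] len 0.064 yaw -8.1 ztop 0.0471
 fuse ctr [ 0.6031 -0.3299] len 0.067 yaw -8.05 ztop 0.0468
 fuse ctr [ 0.5497 -0.1822] len 0.066 yaw -7.52 ztop 0.0464
 fuse ctr [ 0.5445 -0.2517] len 0.065 yaw -8.13 ztop 0.0467
 fuse ctr [ 0.5296 -0.3197] len 0.067 yaw -8.21 ztop 0.047
  yellow 155 [0.5647 0.1914] 0.266 -0.61 z 0.027
 deck z [0.0424 0.0439 0.0453 0.0466 0.0479]
  deck rect ((0.5655925869941711, 0.23640741407871246), (0.07056045532226562, 0.23812603950500488), 89.16727447509766)
 copper/red 19 [168.8 136.9] top 0.0837 [0.6325 0.2321 0.0785] [0.6401 0.2401 0.0837] mean [0.636  0.2364 0.0812]
 copper/red 56 [162.4 145.7] top 0.0949 [0.6041 0.2477 0.0897] [0.6214 0.2559 0.0949] mean [0.6132 0.2524 0.0923]
 copper/red 46 [171.6 147.3] top 0.0966 [0.6059 0.2182 0.092 ] [0.6183 0.2216 0.0966] mean [0.6122 0.2189 0.0946]
 copper/red 106 [163.6 183.2] top 0.0977 [0.5139 0.2192 0.0917] [0.528  0.2554 0.0977] mean [0.5215 0.2444 0.0942]
 switch 117 [0.6464 0.2196 0.0851] [0.672  0.2518 0.0965]
scene
 fuse
[... 151 characters left out ...]
7 yaw -8.1 ztop 0.0469
 fuse ctr [ 0.5306 -0.3212] len 0.069 yaw -8.63 ztop 0.0466
 fuse ctr [ 0.6192 -0.2631] len 0.066 yaw -7.33 ztop 0.0468
 fuse ctr [ 0.6029 -0.3312] len 0.068 yaw -7.38 ztop 0.0465
  yellow 236 [0.5675 0.1927] 0.265 -0.74 z 0.0257
 deck z [0.0387 0.0446 0.0466 0.0481 0.0492]
  deck rect ((0.5697504281997681, 0.23554526269435883), (0.07316816598176956, 0.23870143294334412), 89.05240631103516)
 copper/red 79 [363.5 182. ] top 0.0933 [0.5153 0.2243 0.0879] [0.5263 0.2577 0.0933] mean [0.5218 0.2502 0.0903]
 copper/red 98 [388.2 197.4] top 0.096 [0.6088 0.2197 0.0904] [0.6491 0.2552 0.096 ] mean [0.6177 0.2447 0.0926]
 switch 75 [0.6466 0.2203 0.0862] [0.6718 0.255  0.0968]
```

Measured:

| Item | Centre (m) | Yaw | Check |
|---|---|---|---|
| Good fuse | (0.5666, -0.3253) | -7.9° | top at 45–47 mm, length about 140 mm |
| Holder | (0.567, 0.2365) | -0.8° | size and lips agree, deck about 46 mm |

So the seat axis should be near z = 0.076. Picking now, with a limited opening so the fingers clear the neighbouring fuses.

```bash
cat >> h.py <<'E'
def down(yaw):
    c,s=np.cos(yaw),np.sin(yaw)
    return R.from_matrix(np.array([[c,s,0],[s,-c,0],[0,0,-1.]])).as_rotvec()
HY=np.radians(-.8);HC=np.array([.567,.2365]);HX=np.array([np.cos(HY),np.sin(HY)])
def hp(x,z,dy=0): return [*(HC+x*HX+dy*np.array([-HX[1],HX[0]])),z]
E
python3 - <<'E'
from h import *
from cell import manip,inverse_kinematics,cams
F=[.5666,-.3253];o=down(np.radians(-7.9));oh=down(HY)
print(inverse_kinematics([*F,.0125],o),inverse_kinematics(hp(-.017,.2),oh))
def st(t):
    s=manip.state();print(t,round(s["clock"],2),s["tool_pos"].round(4),s["contact_force"].round(2),round(s["gripper_width"],4),round(s["grasp_force"],1),s["joint_pos"].round(2))
manip.set_gripper(.052,30)
manip.move_pose([*F,.13],o);st("above")
manip.move_linear([*F,.0128],.08);st("low")
manip.set_gripper(0.0,30);st("grip")
manip.move_linear([*F,.2],.15);st("lift")
if manip.state()["gripper_width"]>.02:
    manip.move_pose(hp(-.017,.2),oh);manip.dwell(.3);st("hover")
    for n in("scene","top"):
        c=cams.capture(n);np.savez(n+"1.npz",**c)
    cv2.imwrite("pics/scene1.png",cams.capture("scene")["image"])
    for n in("scene","top"):
        c=load(n+"1");P=cloud(c);S=cv2.cvtColor(c["image"],cv2.COLOR_BGR2HSV)[...,1]
        m=(abs(P[...,2]-.219)<.016)&(abs(P[...,1]-.237)<.025)&(abs(P[...,0]-.55)<.1)
        q=P[m];print(n,len(q),q.min(0).round(4),q.max(0).round(4))
        for sg in(-1,1):
            e=q[(sg*(q[:,0]-.55)>.035)]
            if len(e):print("  end",sg,e[:,0].min().round(4),e[:,0].max().round(4),"y",e[:,1].mean().round(4),"z pct",np.percentile(e[:,2],[2,50,98]).round(4))
E
```

```text
[-5.59298451e-01  4.39440475e-01  1.82340837e+00 -4.44089210e-16
  8.78743803e-01  1.14937889e+00] [0.36486509 0.14835008 1.81501817 0.         1.1782244  1.94962405]
above 2.63 [ 0.5664 -0.3262  0.1303] [-0.3   0.47 -0.21] 0.0521 0.0 [-0.56  0.31  1.76 -0.    1.08  1.15]
low 4.25 [ 0.5671 -0.3256  0.0135] [-0.04  0.99  0.39] 0.0524 0.0 [-0.56  0.44  1.82 -0.    0.88  1.15]
grip 4.78 [ 0.5667 -0.3253  0.013 ] [-0.43  0.21  0.44] 0.0252 29.8 [-0.56  0.44  1.82  0.    0.88  1.15]
lift 6.17 [ 0.5659 -0.3249  0.1985] [-0.35  0.86 -1.96] 0.0254 29.9 [-0.56  0.25  1.7  -0.    1.2   1.15]
hover 8.5 [0.5502 0.2362 0.1999] [-0.37  0.66 -2.43] 0.0254 29.9 [ 0.36  0.15  1.81 -0.    1.18  1.95]
scene 308 [0.5431 0.2121 0.2033] [0.621  0.2616 0.2349]
  end 1 0.5851 0.621 y 0.2298 z pct [0.2096 0.2257 0.2346]
top 50 [0.6046 0.2207 0.214 ] [0.6202 0.2369 0.2338]
  end 1 0.6046 0.6202 y 0.2277 z pct [0.2141 0.2289 0.2337]
```

View pics/scene1.png

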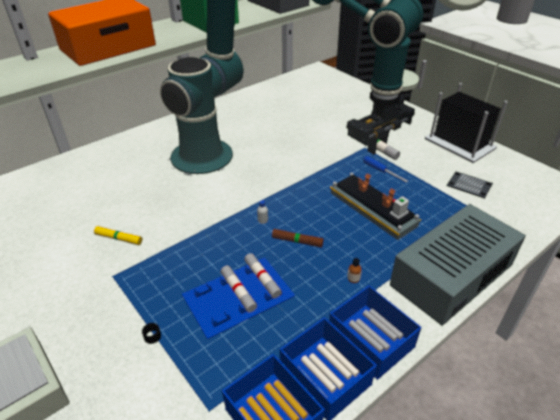

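The fuse is level in the grip, with its +x end at x ≈ 0.6205, so its centre is about 0.5505 as intended. Spent fuses are undisturbed at px (237,289) and (262,276). Lowering by feel.

```bash
cat > press.py <<'E'
from h import *
from cell import manip
def f(k=4):
    a=[]
    for _ in range(k): manip.dwell(.015);a.append(manip.state()["contact_force"])
    return np.mean(a,0)
E
python3 - <<'E'
from press import *
manip.move_linear(hp(-.017,.084),.12);manip.dwell(.2);b=f(10)
z=.084;print("t",manip.state()["clock"],b.round(2));log=[];peak=0;passed=False
while z>.050:
    z-=.001 if not passed else .0007
    manip.move_linear(hp(-.017,z),.02);F=f()-b;s=manip.state();log.append((round(z,4),s["tool_pos"][2].round(4),*F.round(1)))
    peak=max(peak,F[2])
    if peak>3.5 and F[2]<1.5: passed=True
    if F[2]>13 or (passed and F[2]>6 and z<.064) or max(abs(F[:2]))>8: break
for l in log:print(*l)
print(manip.state()["clock"],manip.state()["moment"].round(2),manip.state()["gripper_width"])
E
```

```text
t 10.1333 [-0.12 -0.09 -1.77]
0.083 0.0829 0.5 0.3 -0.0
0.082 0.0819 0.4 0.1 0.0
0.081 0.0809 0.1 0.3 -0.2
0.08 0.08 0.8 -0.1 -0.2
0.079 0.079 -0.2 -0.1 -0.1
0.078 0.0781 0.3 0.7 0.5
0.077 0.0774 -0.0 2.8 2.0
0.076 0.0764 1.1 3.9 3.5
0.075 0.0753 0.5 4.3 4.4
0.074 0.0741 1.0 4.4 4.3
0.073 0.073 0.5 3.3 5.0
0.072 0.0718 1.2 3.9 4.9
0.071 0.0708 0.6 3.6 4.5
0.07 0.0698 0.8 3.8 3.6
0.069 0.0687 1.0 3.3 3.0
0.068 0.0677 0.9 3.5 2.3
0.067 0.0667 1.0 2.8 0.8
0.0663 0.0661 0.7 3.1 1.2
0.0656 0.0654 1.3 2.9 1.1
0.0649 0.0647 0.6 3.1 0.4
0.0642 0.064 1.0 3.3 -0.2
0.0635 0.0633 1.1 3.1 -1.0
0.0628 0.0627 0.9 4.1 -0.4
0.0621 0.0624 -0.5 4.0 3.0
0.0614 0.0618 -1.5 4.5 5.3
0.0607 0.0611 -0.6 4.6 6.7
18.3667 [ 0.65  0.12 -0.03] 0.025415091291444362
```

Force rose at the neck (5 N peak), dropped to about -1 N, then rose again near TCP 0.0622. That's about 5 mm above what the depth map predicts, so I'll check whether the fuse is level before pressing on.

```bash
python3 - <<'E'
from h import *
from cell import cams
ims=[]
for n,(r0,r1,c0,c1) in(("scene",(140,240,320,430)),("top",(105,235,135,205))):
    c=cams.capture(n);np.savez(n+"2.npz",**c);P=cloud(c);hsv=cv2.cvtColor(c["image"],cv2.COLOR_BGR2HSV);S=hsv[...,1];V=hsv[...,2]
    ims.append(cv2.resize(c["image"][r0:r1,c0:c1],None,fx=4.4,fy=4.4,interpolation=cv2.INTER_CUBIC))
    x=(P[...,:2]-HC)@HX; y=P[...,1]-.2365+.014*x
    for a,b_ in((-.09,-.055),(-.035,-.02),(-.02,-.005),(.015,.035),(.035,.053)):
        m=(x>a)&(x<b_)&(abs(y)<.02)&(P[...,2]>.06)&(P[...,2]<.13)&(S<80)&(V>60)
        if m.sum()>3:
            z=P[m][:,2];print(n,a,b_,m.sum(),np.percentile(z,[50,80,90,98]).round(4),"y",y[m].mean().round(4),y[m].max().round(4),"x",x[m].min().round(4),x[m].max().round(4))
h=max(i.shape[0] for i in ims);ims=[cv2.copyMakeBorder(i,0,h-i.shape[0],0,0,0) for i in ims]
cv2.imwrite("pics/p2.png",np.hstack(ims)[:600,:800])
E
```

```text
scene -0.02 -0.005 23 [0.0924 0.0963 0.0968 0.1001] y -0.0029 0.018 x -0.019 -0.006
scene 0.015 0.035 57 [0.0972 0.1002 0.1011 0.1027] y -0.0066 0.0065 x 0.0153 0.0344
scene 0.035 0.053 79 [0.0938 0.101  0.1026 0.1054] y -0.0012 0.0183 x 0.0356 0.0528
top -0.09 -0.055 36 [0.0805 0.0824 0.0839 0.0853] y -0.0109 -0.0055 x -0.0878 -0.0674
top 0.035 0.053 32 [0.0976 0.1005 0.1019 0.1029] y -0.0095 -0.002 x 0.0354 0.0506
```

View pics/p2.png

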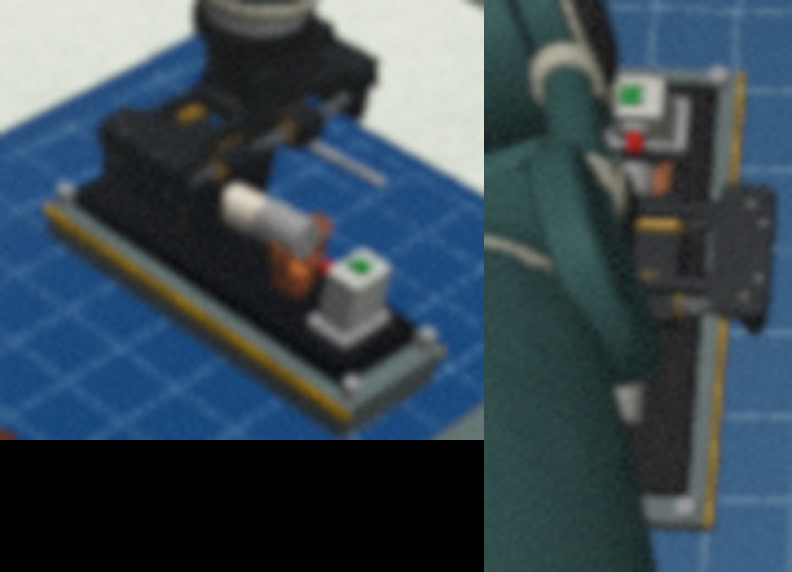

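The picture shows the fuse pitched: seated in clip_a, but its +x end at crop (300,235) still rides high in clip_b's neck (top ≈ 0.102 against ≈ 0.089 expected). I'll let go, regrip nearer clip_b, and press that end down.

```bash
python3 - <<'E'
from press import *
from cell import cams
manip.set_gripper(.05,30)
manip.move_linear(hp(-.017,.069),.1)
manip.move_linear(hp(.020,.069),.1);manip.dwell(.1);b=f(6)
c=cams.capture("scene");np.savez("scene3.npz",**c)
manip.set_gripper(0.0,30);F=f(5)-b;print("gripped",manip.state()["clock"],F.round(2),manip.state()["gripper_width"])
dy=0
z=.069;log=[];peak=0;passed=False
while z>.052:
    z-=.001
    dy+=np.clip(F[1]*.00015,-.0004,.0004)
    manip.move_linear(hp(.020,z,dy),.03);F=f(3)-b;s=manip.state();log.append((round(z,4),s["tool_pos"][2].round(4),*F.round(1),round(dy*1e3,2)))
    peak=max(peak,F[2])
    if z<.066 and peak>2 and F[2]<peak*.4: passed=True
    if F[2]>10 or (passed and F[2]>6) or max(abs(F[:2]))>8: break
for l in log:print(*l)
print(manip.state()["clock"],passed)
for n in("scene","top"):
    c=cams.capture(n);np.savez(n+"4.npz",**c);P=cloud(c);hsv=cv2.cvtColor(c["image"],cv2.COLOR_BGR2HSV);S=hsv[...,1]
    x=(P[...,:2]-HC)@HX; y=P[...,1]-.2365+.014*x
    for a,b_ in((-.09,-.055),(-.035,-.02),(-.02,-.005),(.015,.035),(.035,.053)):
        m=(x>a)&(x<b_)&(abs(y)<.02)&(P[...,2]>.06)&(P[...,2]<.13)&(S<80)&(hsv[...,2]>60)
        if m.sum()>3:
            q=P[m];print(n,a,b_,m.sum(),np.percentile(q[:,2],[50,80,90,98]).round(4),"y",y[m].mean().round(4),"x",x[m].max().round(4))
E
```

```text
gripped 20.5917 [-0.35  2.03  0.34] 0.026295879953110963
0.068 0.0682 0.1 2.8 1.3 0.3
0.067 0.0671 1.2 2.0 1.2 0.7
0.066 0.0661 1.6 1.3 0.7 1.01
0.065 0.0648 2.2 1.2 0.0 1.2
0.064 0.0636 2.6 1.3 -0.7 1.38
0.063 0.0625 2.4 0.7 -1.0 1.57
0.062 0.0615 1.2 1.2 -2.3 1.68
0.061 0.0606 0.5 0.8 -2.5 1.86
0.06 0.0598 0.2 -0.1 -1.9 1.98
0.059 0.0595 -2.9 -0.4 3.5 1.97
0.058 0.0594 -4.0 -0.6 8.0 1.91
0.057 0.0593 -5.1 -1.7 11.0 1.82
24.1917 False
scene -0.09 -0.055 7 [0.0851 0.0868 0.0885 0.0901] y -0.0081 x -0.0811
scene 0.015 0.035 27 [0.0881 0.0897 0.0903 0.0916] y 0.0003 x 0.0342
scene 0.035 0.053 67 [0.0866 0.0911 0.0927 0.0964] y 0.0025 x 0.053
top -0.09 -0.055 4 [0.0784 0.0794 0.08   0.0805] y -0.0122 x -0.0556
top -0.035 -0.02 28 [0.0839 0.0866 0.088  0.089 ] y -0.0082 x -0.0219
```

Now a rigid stop at TCP 0.0595, with both ends level (tops ≈ 0.090, axis ≈ 0.0765): seated in both clips. I'll regrip at centre, press lightly to confirm, then slide by feel.

```bash
python3 - <<'E'
from press import *
dy=.0015
manip.move_linear(hp(.020,.0595,dy),.05)
manip.set_gripper(.05,30)
manip.move_linear(hp(-.015,.060,dy),.12);manip.dwell(.1);b=f(6)
manip.set_gripper(0.0,30);F=f(5)-b;print("grip",manip.state()["clock"],F.round(2),manip.state()["gripper_width"])
z=.060
for _ in range(5):
    z-=.0008;manip.move_linear(hp(-.015,z,dy),.03);F=f(3)-b;print("press",round(z,4),manip.state()["tool_pos"][2].round(4),F.round(1))
    if F[2]>7:break
z=manip.state()["tool_pos"][2]-.0001
manip.move_linear(hp(-.015,z,dy),.05);b2=f(4)-b;print("relax",b2.round(1))
x=-.015;log=[];prev=[]
while x<.014:
    x+=.001;manip.move_linear(hp(x,z,dy),.03);F=f(3)-b;s=manip.state()
    log.append((round(x,4),((s["tool_pos"][:2]-HC)@HX).round(4),*F.round(1)));fx=-F@[*HX,0]
    if len(log)>=3: prev.append(fx)
    if fx>12.5 or (len(prev)>4 and fx>np.median(prev)+4.5) or F[2]>10: break
for l in log:print(*l)
print(manip.state()["clock"])
E
```

```text
grip 26.2833 [ 0.34  1.45 -0.85] 0.02652286850523486
press 0.0592 0.0599 [-1.7  0.8  5.1]
press 0.0584 0.0598 [-3.3  0.5 10. ]
relax [-1.   1.9  4.5]
-0.014 -0.0145 -3.2 1.6 5.9
-0.013 -0.0137 -3.5 2.5 6.1
-0.012 -0.0128 -4.1 1.5 6.6
-0.011 -0.0118 -4.1 1.3 6.6
-0.01 -0.0108 -3.7 1.8 6.4
-0.009 -0.0098 -4.2 1.4 6.6
-0.008 -0.0088 -3.8 1.6 5.9
-0.007 -0.0078 -4.0 1.6 6.4
-0.006 -0.0068 -3.9 2.1 6.8
-0.005 -0.0058 -4.2 1.7 6.1
-0.004 -0.0048 -4.0 1.6 6.2
-0.003 -0.0038 -4.1 2.1 6.3
-0.002 -0.0028 -4.1 2.2 6.4
-0.001 -0.0018 -3.9 1.5 6.6
0.0 -0.0009 -4.5 1.7 6.7
0.001 -0.0001 -4.6 1.7 7.2
0.002 0.0009 -4.8 2.3 7.7
0.003 0.0018 -5.7 2.1 7.4
0.004 0.0027 -5.8 2.0 8.3
0.005 0.0036 -5.8 1.7 7.9
0.006 0.0039 -7.3 2.0 9.7
0.007 0.004 -10.8 2.0 11.7
33.8
```

Plunger contact is at about x = -1 mm and the hard stop at +4 mm, which matches the 5 mm travel. I'll let go, retreat and check.

```bash
python3 - <<'E'
from press import *
from cell import cams
p=manip.state()["tool_pos"]
manip.move_linear([p[0]-.0003,p[1],p[2]],.05)
manip.set_gripper(.05,30)
p=manip.state()["tool_pos"];manip.move_linear([p[0],p[1],.2],.15)
manip.move_pose([.45,-.05,.3],down(0));print(manip.state()["clock"],manip.state()["contact_force"])
ims=[]
for n,(r0,r1,c0,c1) in(("scene",(140,240,320,430)),("top",(105,235,135,205))):
    c=cams.capture(n);np.savez(n+"5.npz",**c);P=cloud(c);hsv=cv2.cvtColor(c["image"],cv2.COLOR_BGR2HSV)
    ims.append(cv2.resize(c["image"][r0:r1,c0:c1],None,fx=4.4,fy=4.4,interpolation=cv2.INTER_CUBIC))
    x=(P[...,:2]-HC)@HX; y=P[...,1]-.2365+.014*x
    for a,b_ in((-.09,-.055),(-.035,-.01),(.01,.035),(.055,.075)):
        m=(x>a)&(x<b_)&(abs(y)<.02)&(P[...,2]>.06)&(P[...,2]<.13)&(hsv[...,1]<80)&(hsv[...,2]>60)
        if m.sum()>3:
            q=P[m];print(n,a,b_,m.sum(),np.percentile(q[:,2],[50,90,98]).round(4),"y",y[m].mean().round(4),"x",x[m].min().round(4),x[m].max().round(4))
h=max(i.shape[0] for i in ims);ims=[cv2.copyMakeBorder(i,0,h-i.shape[0],0,0,0) for i in ims]
cv2.imwrite("pics/p5.png",np.hstack(ims)[:600,:800])
E
```

```text
36.9083 [-0.00614589  0.42361903  0.42039718]
scene -0.09 -0.055 37 [0.0865 0.0911 0.0941] y -0.0048 x -0.072 -0.0553
scene -0.035 -0.01 70 [0.0855 0.0912 0.0924] y -0.0051 x -0.0344 -0.01
scene 0.01 0.035 73 [0.086  0.0915 0.0928] y -0.0046 x 0.0103 0.0349
scene 0.055 0.075 68 [0.0834 0.0907 0.092 ] y -0.0036 x 0.055 0.0709
top -0.09 -0.055 87 [0.0855 0.0888 0.0899] y -0.0017 x -0.0709 -0.0555
top -0.035 -0.01 110 [0.086  0.0894 0.0905] y -0.0018 x -0.0349 -0.0108
top 0.01 0.035 111 [0.0861 0.089  0.0905] y -0.002 x 0.0102 0.0346
top 0.055 0.075 64 [0.0869 0.0896 0.0916] y -0.0022 x 0.0555 0.0745
```

View pics/p5.png

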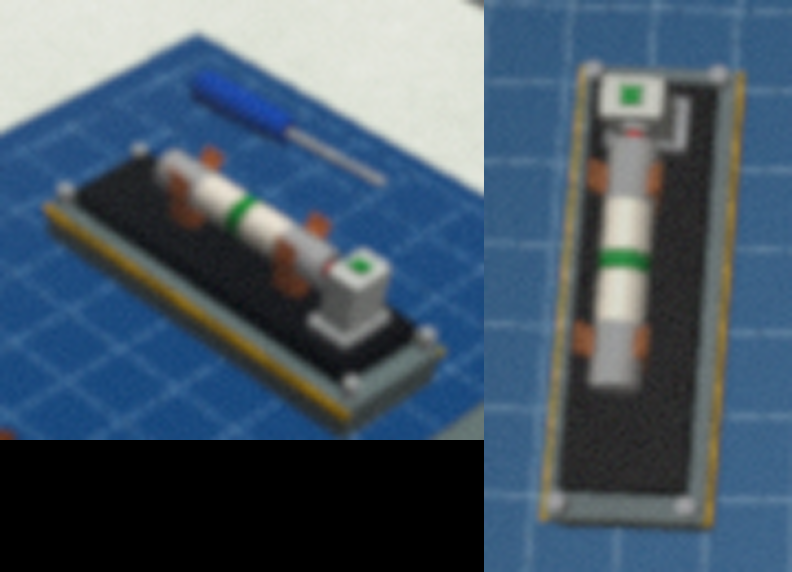

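The fuse lies level in both clips with its top at 0.090 along its whole length. Its +x end, at crop (630,135), is hard against the pushed-in plunger and the arm is clear. Handing in.

```bash
python3 -c "
from cell import order
print(order.close_job())"
```

```text
the job is handed in; nothing more can be done
None
```

I handed the job in at about 37 s: the green-banded fuse is seated level in both clips, slid until the plunger hit its hard stop, and released. On the first press only clip_a took it, so I regripped nearer clip_b and pressed that end home; no reading passed the 20 N limit.

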